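# Test the stop button of the decorating wheel

### The job

Test the emergency stop of the pottery decorating wheel: press the red mushroom button in until it latches down and stays in, then twist it clockwise by pushing one of its wings sideways with the fingertips until it is released and springs back up. Let it turn back by itself and move clear. It takes no gripping, so lift and move nothing: do not press the green start button, do not turn the speed knob, and leave the vase, bottles, cup, dish and brush where they are.

Things in the scene. Friction and masses are not known exactly. Their poses are not given: they have to be found in the camera images.
- console: Grey control box of the wheel, 160 (its x) x 240 (its y) x 50 mm, fixed on a black skirt that sets its top 50 to 80 mm above the table. Origin: on its centre line, 50 mm below its top; z up. The red stop stands on its top at about +y 55 mm; the green start button at x -35, y -75 and the speed knob at x +40, y -75 mm; a small bottle stands on it near x +55, y -20 mm.
- stop_top (a point): Centre of the crown of the red mushroom stop button, 55 mm above the console's top when out, 46 mm latched; its x runs along the two wings, z up; it turns and sinks with the button. The red head is 48 mm across and 21 mm high, with two straight wings reaching 50 mm from the axis. White arrows on the console show the clockwise way of twisting.
- wing_near (a point): Point on the centre line of the wing on the robot's side (head's -x), mid-thickness, 38 mm from the button's axis, 12.5 mm below the crown; moves with the button. Wings are 13 mm wide and 13 mm thick. Below them is a fixed yellow disc, 66 mm across and 10 mm high: the gap is 26 mm when out, 17 mm when latched.
- wing_far (a point): The same point on the opposite wing, away from the robot (head's +x).
- stop_push (a joint): How far the stop button is pushed in, m: 0 out, 0.012 the stop. A spring pushes it out, 4 N at the top, 6 N at the bottom; a catch adds 1 to 4 N on the way. It latches when pushed beyond about 0.011, nearly to the stop, and rests at about 0.009 when let go; pushed less, it springs out again. About 8 N takes it to the stop; pressing with 20 N does no harm.
- stop_twist (a joint): Twist of the stop button, rad, growing clockwise seen from above: 0 at rest, 1.2 the stop; it turns only clockwise. A spring turns it back to 0 when let go; pushing at a wing's end takes about 2 N. When latched, the catch lets go at about 0.5 to 0.6 rad of twist and the button springs out.
- start (a joint): Green start button, 26 mm across, top 18 mm above the console in a 42 mm aluminium ring: 0 out, 0.005 pressed. Not to be pressed.
- speed_mark (a point): White mark on the black bar of the speed knob (30 mm across, 44 mm high on the console), 14 mm from its axis. Points anywhere at the start; not to be turned.
- wheel: Decorating wheel, fixed: blue round foot and aluminium disc 210 mm across, top 65 mm above the table. Origin: centre of its underside. Stands beside the console, left or right.
- vase: Off-white unglazed vase, 90 mm across at the belly, 125 mm tall, loose on the wheel. Origin: centre of its underside.
- dropper_a: Dark dye bottle with pink tip, 28 mm across, 72 mm tall, loose on the console behind the stop. Origin: centre of its underside.
- dropper_b: The same kind of bottle, loose on the table towards the far edge.
- mug: Blue cup, 80 mm across, 95 mm tall, loose on the table at the left.
- dish: White dish, 120 mm across, 20 mm tall, loose on the table at the right.
- brush: Paint brush lying loose on the table at the right. Origin: underside of its middle.

How it is judged (in metres and radians):
On the way, in this order (a step that is already met when the one before it is completed fails the run):
1. the stop button is pushed in to its latched depth, not twisted (value of joint stop_push above 0.0075 m and value of joint stop_twist below 0.15 rad), for 0.2 s.
2. it is twisted clockwise while it is in (value of joint stop_twist above 0.2 rad and value of joint stop_push above 0.005 m).
3. it is released and springs back out (value of joint stop_push below 0.002 m), for 0.1 s.
At the end, for the whole second after the job is handed in: The stop button is fully out again (within 2 mm) and turned back (within 0.12 rad); the start button is out; the vase, bottles, cup, dish and brush are within 15 mm of where they stood and the speed knob's mark within 6 mm (value of joint each of stop_push, start below 0.002 m and value of joint stop_twist below 0.12 rad and distance of each of vase, dropper_a, dropper_b, mug, dish, brush from where it was at the start of the episode below 0.015 m and distance of speed_mark from where it was at the start of the episode below 0.006 m); the robot touches nothing.
It fails at once if the green start button is pressed (more than 2.5 mm) (value of joint start above 0.0025 m).
It fails at once if the speed knob is turned (distance of speed_mark from where it was at the start of the episode above 0.006 m).
It fails at once if a loose thing is lifted, pushed away or knocked over (moved more than 15 mm) (distance of any of vase, dropper_a, dropper_b, mug, dish, brush from where it was at the start of the episode above 0.015 m).
It also fails if it takes over 54 s, if anything falls off the work surface, if the arm or the gripper's body presses on something with over 40 N, if the wrist force passes 120 N, or if a joint passes its speed limit or range.

### The arm

A 6-joint arm with a two-finger parallel gripper is mounted at the origin on the work surface. World frame = base frame: x ahead of the robot, y to its left, z up, the work surface at z = 0. Lengths are in mm, angles in rad, forces in N, time in s.
With the tool pointing down it reaches from about 275 to 750 mm from the base axis. Payload 10.2 kg.
Tool frame: the origin (TCP) lies between the finger pads; the fingertips stand 22 mm ahead of it and the grasp point (between the pads) lies 3 mm ahead of it (ctrl.nose_length is the distance from the TCP to the fingertips, in mm); y points along the fingers, z is the direction in which the jaws open and shut, and the axes are right-handed (so a half turn about y gives the same grasp; the last joint's range is limited). The gripper opens to 85 mm and grips with 20 to 120 N. Pads are 22 mm wide; open, the fingers measure 114 mm over their backs; the gripper's body (76 mm by 85 mm) begins 54 mm behind the grasp point. The pads swing forward as they close: fully open they stand 13 mm farther back than shut.
Start: joints at [-0.223, 0.313, 1.498, -0, 1.331, -0.223], TCP at [525.006, -0.014, 253.294] pointing down, gripper open.
Joint ranges: [-2.94, 2.94], [-0.97, 2.17], [0.19, 2.56], [-1.23, 4.37], [0.02, 3.11], [-2.88, 2.88]. Speed limits (rad/s): [2.39, 2.39, 3.01, 3.14, 3.14, 3.14].

### API

Orientations are given as a unit quaternion [w, x, y, z].
In Python, from rig import ctrl, eyes, models gives the robot as it stands.
- The arm moves only by the shell command python3 -m crank 'ROWS' [FORCE]. ROWS is JSON, a list of rows, each an object with "dp": the shift along the tool's x, y, z in mm, a list of three; "roll": the turn about the tool's y in rad; "gripper": the closure in counts, from 0 (fully open) to 255 (shut). A call has 1 to 10 rows; each row is the pose to reach, as a shift and turn from the pose commanded when the call began, along the tool's axes at that moment; what a row does not reach only later rows make up. A row lasts 1/12 s, in which the tool goes at most 41.7 mm and 7.16 degrees, less where a joint would pass 70% of its speed; a pose out of reach is approached as far as the arm can. A call with a gripper value outside its range is refused whole. The fingers move at their own pace and stop on an object; FORCE is the grip in N (left out, the last holds). Time passes only in rows, so rows that repeat a pose let the fingers close. It gives the time, the measured TCP pose, the force and the opening at its end, in the units of the state.
- ctrl.sense(): the state, without advancing time (a new reading comes with each control period).
- eyes.capture(name): name is "scene" or "side" or "wrist"; returns a dict with "color" (480x640x3 uint8, red, green, blue), "fx", "fy", "cx", "cy" (pixels), "R" (3x3) and "t" (3): a world point X has camera coordinates R X + t. Camera axes: x right, y down, z forward; pixel columns grow to the right and rows downward; lengths in mm; the calibration is good to about 2 mm. A picture is of the moment at which its call begins. There is no depth.
- ctrl.finish_job(): hands the job in, once; it reports no verdict.
Trained networks look in a picture, given as the dict that the camera call returned (one of the last four; its "shot" number tells which), for a name from the list of things; names that differ only in an ending like _2 or _b are one class to them, and where a whole thing is asked for, a point or a joint stands for the part that bears it (a point fixed in the world has none). Each returns a list of dicts, best first, with "confidence" (0 to 1); they miss things now and then, are a little off and sometimes report something else, mostly with a low value. They report only what shows in the picture. A call takes as long as a camera call.
- models.spot_in(picture, label): "extent" ([centre column, centre row, width, height] in pixels, round what is visible of it).
- models.spot_point(picture, label): "centre" ([column, row] in pixels: a listed point, or the origin of a listed thing).
The state is a dict: "time_s": time; "joints": joint angles; "dq": joint speeds; "tau": joint torques, N m; "eef_pos": TCP position; "ee_rot": TCP orientation; "force": force on the tool from outside, world axes, zero at the start; "wrist_torque": the same for the moment, N m; "grip_width": opening from 0.0 (shut) to 1.0 (fully open).
Only numpy, scipy, OpenCV 4.12 (cv2) and the standard library are available. Lean on these libraries where they do the work, as an engineer would, in place of code of your own. Each camera call takes 0.05 s, during which the arm holds its last target. There are 200 camera calls.

## Working session

There is one attempt and no reset: what is moved stays moved. The work goes in short steps, Python scripts to look and compute and a shell command to move; the robot and the scene stay as the last step left them, time stands still between calls to the robot, and variables do not carry over. Pictures are saved under pics/ and viewed, about 8 in all and at most 12, crops included, and the job is handed in when it is done.

```bash
mkdir -p pics; ls; cat > h.py <<'E'
import numpy as np, cv2
from rig import ctrl, eyes, models
def proj(p,X):
    c=p["R"]@np.asarray(X,float)+p["t"]; return np.array([p["fx"]*c[0]/c[2]+p["cx"],p["fy"]*c[1]/c[2]+p["cy"]])
def ray(p,uv):
    R=np.array(p["R"]);d=R.T@np.array([(uv[0]-p["cx"])/p["fx"],(uv[1]-p["cy"])/p["fy"],1]);return -R.T@np.array(p["t"]),d/np.linalg.norm(d)
def tri(obs):
    A=np.zeros((3,3));b=np.zeros(3);L=[ray(*o) for o in obs]
    for o,d in L:
        P=np.eye(3)-np.outer(d,d);A+=P;b+=P@o
    X=np.linalg.solve(A,b);return X,[np.linalg.norm((np.eye(3)-np.outer(d,d))@(X-o)) for o,d in L]
def save(p,n): cv2.imwrite(f"pics/{n}.png",p["color"][:,:,::-1])
E
python3 - <<'E'
from h import *
s=ctrl.sense();print({k:np.round(v,3) for k,v in s.items()},ctrl.nose_length)
P={n:eyes.capture(n) for n in("scene","side","wrist")}
for n in P: save(P[n],n+"0")
for l in("stop_top","wing_near","wing_far","console","dropper_a","vase","wheel","speed_mark","start"):
    o=[]
    for n in P:
        try: r=models.spot_point(P[n],l)
        except Exception as e: print(l,e); break
        print(l,n,[(np.round(q["centre"]),round(q["confidence"],2)) for q in r[:2]])
        if r and r[0]["confidence"]>.4:o.append((P[n],r[0]["centre"]))
    if len(o)>1: print("  ->",[np.round(v,1) for v in tri(o)])
cv2.imwrite("pics/all0.png",cv2.resize(np.hstack([P["scene"]["color"],P["side"]["color"]])[:,:,::-1],(800,300)))
E
```

```text
pics
{'time_s': np.float64(0.0), 'joints': array([-0.223,  0.313,  1.498,  0.   ,  1.331, -0.223]), 'dq': array([-0.001,  0.001, -0.002, -0.001,  0.001, -0.001]), 'tau': array([-1.0000e-03, -4.1226e+01, -2.5974e+01, -0.0000e+00,  4.0000e-03,
       -0.0000e+00]), 'eef_pos': array([5.24756e+02, 4.00000e-02, 2.52735e+02]), 'ee_rot': array([ 0.5, -0.5,  0.5, -0.5]), 'force': array([-0.686, -0.119, -0.322]), 'wrist_torque': array([ 0.03 , -0.023,  0.004]), 'grip_width': np.float64(1.0)} 22.0
stop_top scene [(array([428., 243.]), 0.8)]
stop_top side [(array([366., 318.]), 0.89), (array([326., 319.]), 0.59)]
stop_top wrist []
  -> [array([479. , 288.9, 124.2]), array([1.9, 1.9])]
wing_near scene [(array([416., 238.]), 0.57), (array([427., 245.]), 0.53)]
wing_near side [(array([377., 309.]), 0.91)]
wing_near wrist []
  -> [array([464.3, 244.6, 109.2]), array([4.3, 4.3])]
wing_far scene [(array([293., 186.]), 0.59), (array([428., 253.]), 0.51)]
wing_far side [(array([355., 331.]), 0.6)]
wing_far wrist []
  -> [array([ 457. , -188.4, -147.3]), array([135., 135.])]
console scene []
console sid
[... 260 characters left out ...]
.9, 169.4, 140.2]), array([ 89.6,  68.9, 111.7])]
vase scene [(array([296., 184.]), 0.73)]
vase side [(array([383., 228.]), 0.94), (array([358., 333.]), 0.55)]
vase wrist [(array([263., 403.]), 0.77)]
  -> [array([ 467.6, -191. ,   68.1]), array([4.1, 3.4, 0.9])]
wheel scene [(array([299., 204.]), 0.91), (array([303., 299.]), 0.59)]
wheel side [(array([376., 251.]), 0.95)]
wheel wrist [(array([282., 354.]), 0.64)]
  -> [array([ 482.8, -172.1,    3.4]), array([5.3, 1.4, 6.5])]
speed_mark scene [(array([374., 245.]), 0.39)]
speed_mark side [(array([333., 284.]), 0.46)]
speed_mark wrist []
start it knows: brush, console, dish, dropper, mug, speed_mark, stop_top, vase, wheel, wing_far, wing_near
```

```bash
python3 - <<'E'
import cv2,numpy as np
a=cv2.imread("pics/scene0.png");b=cv2.imread("pics/side0.png")
A=cv2.resize(a[190:310,340:480],(700,600));cv2.imwrite("pics/cs.png",A)
B=cv2.resize(b[250:370,230:400],(800,565));cv2.imwrite("pics/cb.png",B)
E
```

```text
(no output)
```

View pics/cs.png

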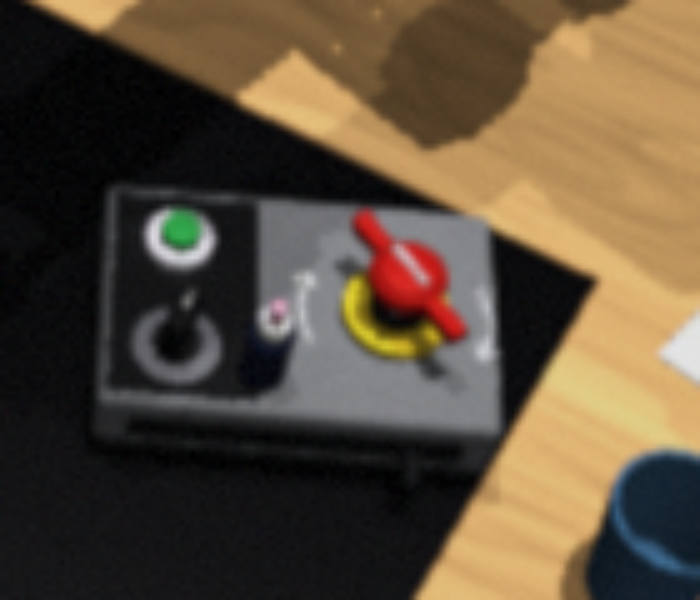

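View pics/cb.png

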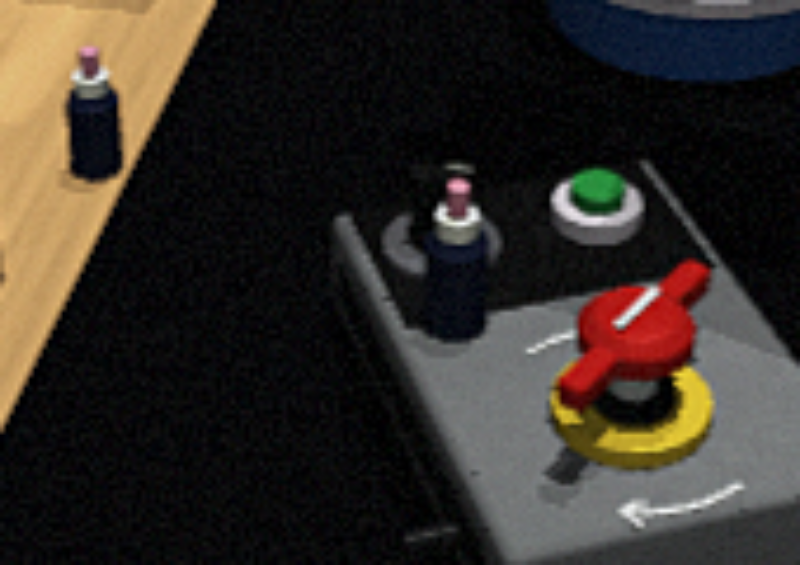

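View pics/all0.png

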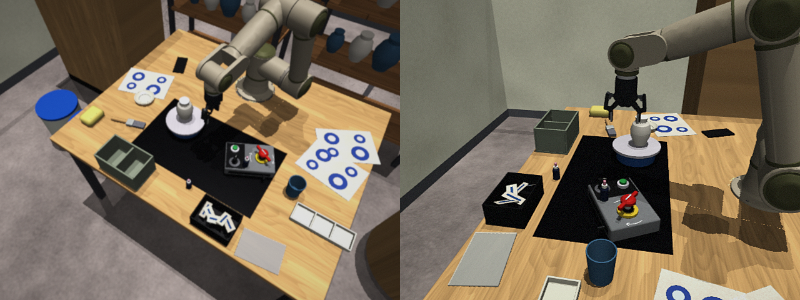

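```bash
python3 - <<'E'
from h import *
P={n:eyes.capture(n) for n in("scene","side")}
f=lambda a:(340+a[0]/5,190+a[1]/5); g=lambda a:(230+a[0]/4.706,250+a[1]/4.708)
D=dict(crown=((410,262),(637,318)),tipn=((362,220),(700,272)),tipf=((456,330),(575,390)),A=((112,187),(642,162)),B=((103,395),(342,217)),C=((500,432),(505,560)),start=((180,228),(598,187)),bottle=((277,308),(458,185)))
for k,(a,b) in D.items(): print(k,[np.round(v,1) for v in tri([(P["scene"],f(a)),(P["side"],g(b))])])
print(eyes.capture("wrist")["R"],[ -p["R"].T@p["t"] for p in P.values()])
E
```

```text
crown [array([479.9, 271.4, 113.2]), array([2.5, 2.5])]
tipn [array([459.6, 231.1, 106.3]), array([0.9, 0.9])]
tipf [array([501.2, 312.8, 105.8]), array([0.6, 0.6])]
A [array([492. ,  80.8,  59.2]), array([1.3, 1.3])]
B [array([625.7, 151.7,  58.7]), array([0., 0.])]
C [array([520.6, 360.6,  60.3]), array([0.8, 0.8])]
start [array([509. , 136.7,  79.8]), array([0.6, 0.6])]
bottle [array([561.6, 222.7, 132.1]), array([0.1, 0.1])]
[[ 9.99999957e-01  2.27743770e-04  1.86450906e-04]
 [ 1.56397276e-04 -9.47792920e-01  3.18886431e-01]
 [ 2.49341246e-04 -3.18886388e-01 -9.47792915e-01]] [array([1296.9882166 ,  424.31577523, 1258.96253951]), array([ 447.59277081, 1008.35607453,  676.28301774])]
```

The views show the console turned about 27° with its top at z≈60. The stop axis is at about (480.5, 271.5) with the crown at z≈115, and the near wing points at 243°. The bottle is at (561, 222), clear of the path. I'll shut the fingers and move above the crown.

```bash
python3 -m crank '[{"dp":[-40,0,-7],"roll":0,"gripper":255},{"dp":[-80,10,-14],"roll":0,"gripper":255},{"dp":[-120,30,-20],"roll":0,"gripper":255},{"dp":[-155,50,-26],"roll":0,"gripper":255},{"dp":[-190,70,-32],"roll":0,"gripper":255},{"dp":[-225,85,-38],"roll":0,"gripper":255},{"dp":[-258,93,-43],"roll":0,"gripper":255},{"dp":[-271.5,93,-44.5],"roll":0,"gripper":255},{"dp":[-271.5,93,-44.5],"roll":0,"gripper":255},{"dp":[-271.5,93,-44.5],"roll":0,"gripper":255}]'
python3 - <<'E'
from h import *
import time
P={n:eyes.capture(n) for n in("scene","side","wrist")};s=ctrl.sense();print(s["eef_pos"],s["ee_rot"],s["grip_width"],s["time_s"],s["force"])
a=P["scene"]["color"];b=P["side"]["color"];w=P["wrist"]["color"]
I=np.hstack([cv2.resize(x,(400,400)) for x in(a[180:300,350:470],b[240:360,300:420])]);cv2.imwrite("pics/v1.png",I[:,:,::-1])
save(P["wrist"],"w1")
for n in P:
  for l in("stop_top","wing_near","wing_far"): print(n,l,[(np.round(q["centre"]),round(q["confidence"],2)) for q in models.spot_point(P[n],l)[:2]])
print("expected wrist px",proj(P["wrist"],[480.5,271.5,115]),proj(P["wrist"],[463.2,237.6,102.5]),proj(P["wrist"],[497.7,305,102.5]))
E
```

```text
time_s: 2.33
eef_pos: [480.7, 271.4, 160.6]
ee_rot: [0.5, -0.5, 0.5, -0.5]
force: [0.0, -1.0, 1.0]
grip_width: 0.001
[481.11811489 270.26038026 160.8135481 ] [-0.49979771  0.49939208 -0.50020992  0.50059948] 0.004943621298405971 2.4833 [0.33208407 0.53604566 0.76688244]
scene stop_top [(array([423., 243.]), 0.67)]
scene wing_near [(array([418., 237.]), 0.65)]
scene wing_far [(array([426., 254.]), 0.75)]
side stop_top [(array([366., 316.]), 0.57), (array([252., 286.]), 0.44)]
side wing_near [(array([375., 310.]), 0.83)]
side wing_far [(array([353., 330.]), 0.67)]
wrist stop_top [(array([318., 296.]), 0.8)]
wrist wing_near [(array([288., 340.]), 0.79)]
wrist wing_far [(array([355., 222.]), 0.67)]
expected wrist px [320.54402591 289.26143924] [288.40093006 336.07002501] [356.09918437 214.819415  ]
```

View pics/v1.png

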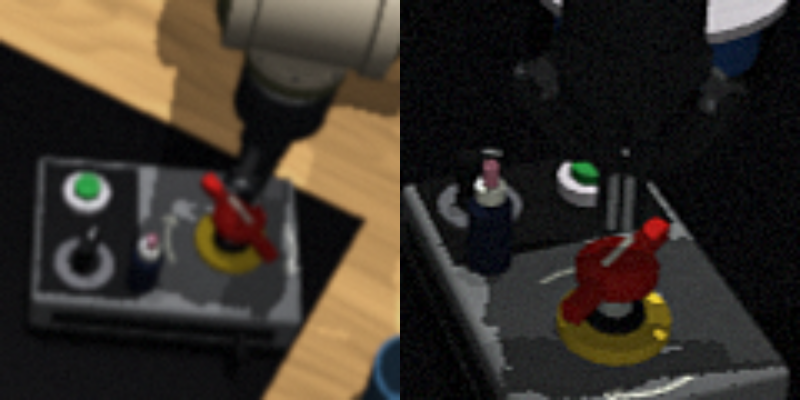

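View pics/w1.png

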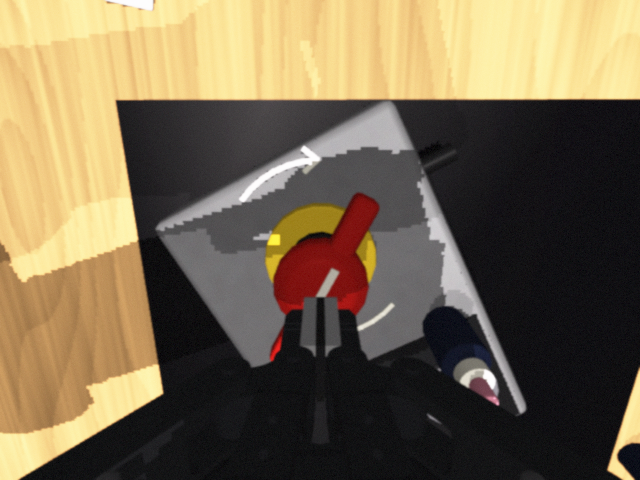

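The networks, triangulation and wrist view agree to about 3 mm. Both fingertips sit above the head, and the pair is about 16 mm thick. Pressing now.

```bash
python3 -m crank '[{"dp":[1.5,15,0],"roll":0,"gripper":255},{"dp":[1.5,22,0],"roll":0,"gripper":255},{"dp":[1.5,26,0],"roll":0,"gripper":255},{"dp":[1.5,29,0],"roll":0,"gripper":255},{"dp":[1.5,32,0],"roll":0,"gripper":255},{"dp":[1.5,34,0],"roll":0,"gripper":255},{"dp":[1.5,35,0],"roll":0,"gripper":255},{"dp":[1.5,36,0],"roll":0,"gripper":255},{"dp":[1.5,36,0],"roll":0,"gripper":255}]'
```

```text
time_s: 3.68
eef_pos: [481.2, 270.2, 127.5]
ee_rot: [0.501, -0.499, 0.499, -0.501]
force: [-8.0, -5.1, 26.3]
grip_width: 0.003
```

```bash
python3 -m crank '[{"dp":[0,0,0],"roll":0,"gripper":255},{"dp":[0,0,0],"roll":0,"gripper":255},{"dp":[0,-6,0],"roll":0,"gripper":255},{"dp":[0,-20,0],"roll":0,"gripper":255},{"dp":[20,-25,4],"roll":0,"gripper":255},{"dp":[50,-25,8],"roll":0,"gripper":255},{"dp":[57,-25,8],"roll":0,"gripper":255},{"dp":[57,-25,8],"roll":0,"gripper":255}]'
python3 - <<'E'
from h import *
P={n:eyes.capture(n) for n in("scene","side","wrist")};s=ctrl.sense();print(s["eef_pos"],s["time_s"],s["force"])
b=P["side"]["color"];w=P["wrist"]["color"]
I=np.hstack([cv2.resize(x,(400,400)) for x in(b[240:360,300:420],w[100:420,140:460])]);cv2.imwrite("pics/v2.png",I[:,:,::-1])
for l in("stop_top","wing_near","wing_far"):
  o=[]
  for n in P:
    r=models.spot_point(P[n],l)
    if r: o.append((P[n],r[0]["centre"])); print(n,l,np.round(r[0]["centre"]),round(r[0]["confidence"],2))
  if len(o)>1: print("->",[np.round(v,1) for v in tri(o)])
E
```

```text
time_s: 4.35
eef_pos: [488.6, 211.7, 149.2]
ee_rot: [0.499, -0.5, 0.501, -0.5]
force: [-0.0, 0.4, 1.4]
grip_width: -0.001
[488.30613983 213.69327329 149.11551833] 4.5 [0.53162595 1.03590656 0.05196891]
scene stop_top [426. 245.] 0.69
side stop_top [362. 321.] 0.87
wrist stop_top [301. 175.] 0.87
-> [array([481.2, 277.8, 111.3]), array([5.9, 6.2, 7.6])]
scene wing_near [416. 239.] 0.75
side wing_near [373. 313.] 0.58
wrist wing_near [270. 243.] 0.8
-> [array([467.2, 243.2, 102.9]), array([4.6, 1.6, 5.7])]
scene wing_far [427. 254.] 0.65
side wing_far [352. 336.] 0.89
wrist wing_far [343.  97.] 0.77
-> [array([497.9, 301.6,  93.6]), array([6.1, 6.6, 0.6])]
```

View pics/v2.png

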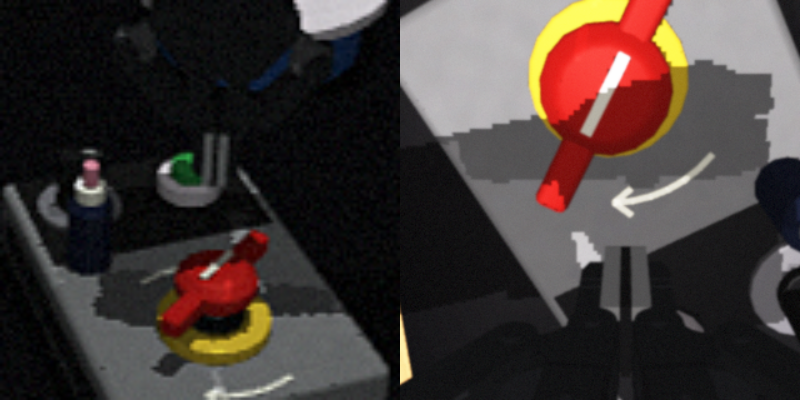

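It has latched: the button sits lower and is untwisted. I'll come down beside the near wing on its trailing side and start pushing.

```bash
python3 -m crank '[{"dp":[0,25,0],"roll":0,"gripper":255},{"dp":[0,42,0],"roll":0,"gripper":255},{"dp":[0,42,0],"roll":0,"gripper":255},{"dp":[-4,42,-6],"roll":0,"gripper":255},{"dp":[-8,42,-12],"roll":0,"gripper":255},{"dp":[-11,42,-17],"roll":0,"gripper":255},{"dp":[-14,42,-22],"roll":0,"gripper":255},{"dp":[-17,42,-26],"roll":0,"gripper":255},{"dp":[-17,42,-26],"roll":0,"gripper":255}]'
python3 - <<'E'
from h import *
P={n:eyes.capture(n) for n in("side","wrist")};s=ctrl.sense();print(s["eef_pos"],s["time_s"],s["force"])
b=P["side"]["color"];w=P["wrist"]["color"]
I=np.hstack([cv2.resize(x,(400,400)) for x in(b[240:360,300:420],w[60:380,140:460])]);cv2.imwrite("pics/v3.png",I[:,:,::-1])
E
```

```text
time_s: 5.7
eef_pos: [461.9, 230.8, 107.9]
ee_rot: [0.501, -0.5, 0.5, -0.5]
force: [0.5, -0.1, 0.0]
grip_width: 0.001
[462.39530594 230.22866524 107.54855284] 5.8 [ 0.93059275 -0.28719238  0.69888648]
```

View pics/v3.png

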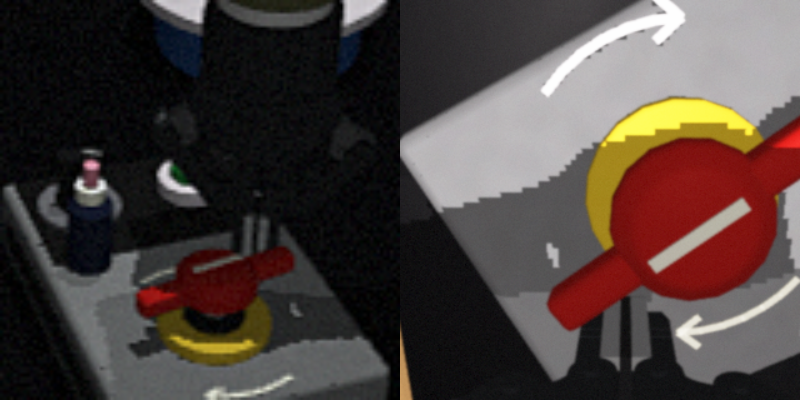

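The wing has turned about 0.5 rad and is still in. Pushing on to release it.

```bash
python3 -m crank '[{"dp":[-3,0,-3],"roll":0,"gripper":255},{"dp":[-6,0,-6],"roll":0,"gripper":255},{"dp":[-9,0,-9],"roll":0,"gripper":255},{"dp":[-12,0,-11],"roll":0,"gripper":255},{"dp":[-12,0,-11],"roll":0,"gripper":255},{"dp":[-12,0,-11],"roll":0,"gripper":255}]'
python3 - <<'E'
from h import *
P={n:eyes.capture(n) for n in("side","wrist")};s=ctrl.sense();print(s["eef_pos"],s["time_s"],s["force"])
b=P["side"]["color"];w=P["wrist"]["color"]
I=np.hstack([cv2.resize(x,(400,400)) for x in(b[240:360,300:420],w[60:380,140:460])]);cv2.imwrite("pics/v4.png",I[:,:,::-1])
E
```

```text
time_s: 6.3
eef_pos: [451.2, 242.2, 107.2]
ee_rot: [-0.5, 0.5, -0.5, 0.5]
force: [0.9, -1.1, -1.0]
grip_width: -0.0
[451.38552891 241.95754084 107.21014313] 6.4 [-0.63617468 -1.06678987  0.99564372]
```

View pics/v4.png

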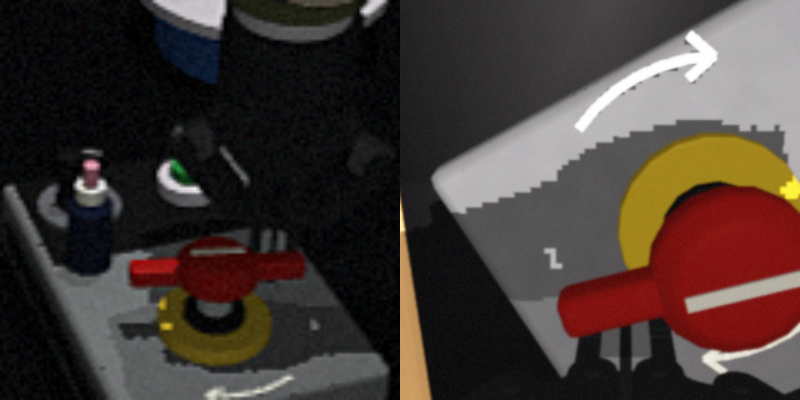

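The button has sprung up. I'll back out along the same path so the wing follows home, then rise clear.

```bash
python3 -m crank '[{"dp":[6,0,6],"roll":0,"gripper":255},{"dp":[12,0,12],"roll":0,"gripper":255},{"dp":[18,0,22],"roll":0,"gripper":255},{"dp":[25,0,32],"roll":0,"gripper":255},{"dp":[32,0,41],"roll":0,"gripper":255},{"dp":[32,0,41],"roll":0,"gripper":255},{"dp":[32,-30,41],"roll":0,"gripper":255},{"dp":[40,-65,41],"roll":0,"gripper":255},{"dp":[75,-80,41],"roll":0,"gripper":255},{"dp":[110,-85,41],"roll":0,"gripper":255}]'
python3 -m crank '[{"dp":[30,-15,0],"roll":0,"gripper":255},{"dp":[50,-20,0],"roll":0,"gripper":255},{"dp":[50,-20,0],"roll":0,"gripper":255},{"dp":[50,-20,0],"roll":0,"gripper":255},{"dp":[50,-20,0],"roll":0,"gripper":255}]'
python3 - <<'E'
from h import *
P={n:eyes.capture(n) for n in("side","scene")};s=ctrl.sense();print(s["eef_pos"],s["time_s"],s["force"])
b=P["side"]["color"];w=P["scene"]["color"]
I=np.hstack([cv2.resize(x,(400,400)) for x in(b[240:360,300:420],w[190:310,340:460])]);cv2.imwrite("pics/v5.png",I[:,:,::-1])
for n,p in P.items():
  d=cv2.absdiff(p["color"],cv2.imread(f"pics/{n}0.png")[:,:,::-1])
  for l in("stop_top","wing_near","wing_far","speed_mark","vase","dropper_a"): print(n,l,[(np.round(q["centre"]),round(q["confidence"],2)) for q in models.spot_point(p,l)[:2]])
E
```

```text
time_s: 7.23
eef_pos: [493.3, 131.8, 195.2]
ee_rot: [0.502, -0.499, 0.498, -0.501]
force: [0.5, -0.1, -0.2]
grip_width: 0.004
time_s: 7.65
eef_pos: [492.3, 82.5, 211.9]
ee_rot: [0.5, -0.5, 0.5, -0.5]
force: [-0.2, -0.1, 0.0]
grip_width: 0.006
[492.25031416  82.91178354 211.80079828] 7.75 [ 0.21245387 -0.6224021  -0.68355603]
side stop_top [(array([368., 318.]), 0.77), (array([375., 252.]), 0.66)]
side wing_near [(array([377., 310.]), 0.7), (array([336., 204.]), 0.42)]
side wing_far [(array([354., 334.]), 0.75)]
side speed_mark [(array([332., 287.]), 0.68)]
side vase [(array([382., 230.]), 0.82), (array([393., 204.]), 0.25)]
side dropper_a [(array([325., 317.]), 0.77), (array([252., 285.]), 0.74)]
scene stop_top [(array([426., 243.]), 0.59)]
scene wing_near [(array([415., 237.]), 0.53), (array([429., 256.]), 0.37)]
scene wing_far [(array([430., 258.]), 0.76), (array([466., 309.]), 0.26)]
scene speed_mark [(array([379., 249.]), 0.46)]
scene vase [(array([296., 181.]), 0.97)]
scene dropper_a [(array([302., 301.]), 0.68), (array([394., 266.]), 0.44)]
```

View pics/v5.png

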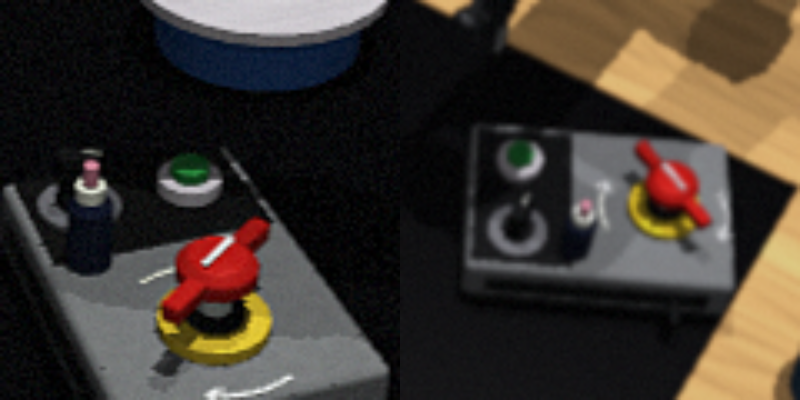

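The button is out and turned back as at the start. The bottle, knob and start button look unchanged, and the arm is clear of everything. Handing in.

```bash
python3 -c "from rig import ctrl; print(ctrl.finish_job())"
```

```text
the job is handed in; nothing more can be done
None
```

I tested the emergency stop and handed the job in at about 7.8 s of robot time; it reported no verdict.

- **Press:** I pushed the crown down with shut fingertips, at about 26 N. That is a little over the 20 N you gave as harmless, but far below the force limits. The pictures then showed the button down and untwisted.
- **Twist:** I pushed the near wing clockwise. It was still in at about 0.5 rad and had sprung up by about 0.8 rad (both angles judged from the pictures).
- **Return:** I backed out along the same path so the wing could turn home, then moved clear.

**Last checks:**
- The side and scene pictures show the button fully out with its wings as they were at the start.
- The start button looks out, and the small bottle on the console looks unmoved.
- The vase was found within about 3 pixels of its first position.
- The force reading was near zero, so the robot was touching nothing.

**Less certain:** The network's speed mark position in the scene picture differed by about 5 pixels from the first reading. Both readings had low confidence, and the side view agreed to about 3 pixels. The fingers never went near the knob, so I took this as network error. I did not check the cup, dish and brush separately; the arm never went near them.

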